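# Unlock the slide copier's carrier and push it home

## Task

The slide carrier on the copying stage is locked by the knurled ring. Loosen the ring by rolling a fingertip along its rim anticlockwise (seen from above) for two full turns, counting them by its white mark, and stop there; then push the orange tab with a fingertip until the carrier sits fully home against the red stops, and draw the hand clear. Only touch and push, gently: grip nothing, and leave the loose things lying about where they are.

Things in the scene. Friction and masses are not known exactly. Their poses are not given: they have to be found in the camera images.
- stage: White copying stage fixed to the bench: flat box 130 mm (its x) by 370 mm (its y, -170 to +200), deck 30 mm above the bench; origin on the bench, z up. Ring axis at x 0, y -105 mm. The carrier runs along y between two 10 mm high rails (x +-45, y 18 to 173 mm) to two red stops (10 mm high, y 18 to 28 mm). A red tick on the deck at the ring's +x side shows where the white mark starts.
- ring_center (a point): Centre of the knurled lock ring, on its upright axis, half-way up. Black, with 30 upright aluminium ridges round the rim: 88 mm across over the ridges, 24 mm tall; at the start its underside is 42 mm and its top 66 mm above the bench; it rises 3 mm per turn loosened. A neck 68 mm across is below it. Nothing else within 75 mm of the rim rises more than 6 mm above the deck.
- ring_mark (a point): The white mark on the ring's top edge, 42 mm from the axis; a white bar 28 mm long runs from it towards the middle. It turns with the ring.
- lock_ring (a joint): Angle the ring has been loosened, rad: 0 = tight, as at every start; grows anticlockwise seen from above, 6.28 per full turn, so two turns read 12.57. It stays where left, turns with about 0.05 N m (just over 1 N at the rim) and has an end stop at three turns. A pin under it blocks the carrier until about 1.6 turns.
- tab_face (a point): Centre of the outer (stage +y) face of the orange push tab, to be pushed towards stage -y; 49 mm above the bench. The tab stands across the carrier's far end: 56 mm wide (x), 10 mm thick (y), from 37 to 61 mm above the bench. The carrier is a flat dark plate 80 by 84 mm, top 37 mm above the bench. At the start this face is at stage y +162 mm; the deck reaches 38 mm beyond it.
- carrier (a joint): Travel of the carrier towards the ring (stage -y), m: 0 at the start, 0.050 fully home against the red stops. Slides with about 1.5 N and stays where it is left, once unlocked.
- remote: Loose black remote control 45 by 160 by 18 mm, flat on the bench beyond the stage. Origin centre of its underside. To be left alone.
- slide_case: Loose white slide case 55 by 75 by 24 mm on the robot's side of the stage. Origin centre of its underside. To be left alone.
- canister: Loose black film canister, 32 mm across, 50 mm tall, standing beyond the stage. Origin centre of its underside. To be left alone.
- card_case: Loose blue memory-card case 45 by 55 by 16 mm on the robot's side of the stage. Origin centre of its underside. To be left alone.

How it is judged:
By the outcome, as a careful person would: the job done as asked, in the order asked, and still so for the second after the job is handed in, with the robot touching nothing.
It also fails if it takes over 70 s, if anything falls off the work surface, if the arm or the gripper's body presses on something with over 40 N, if the wrist force passes 120 N, or if a joint passes its speed limit or range.

## Robot

A 6-joint arm with a two-finger parallel gripper is mounted at the origin on the work surface. World frame = base frame: x ahead of the robot, y to its left, z up, the work surface at z = 0. Lengths are in m, angles in rad, forces in N, time in s.
With the tool pointing down it reaches from about 0.3 to 0.875 m from the base axis. Payload 6.4 kg.
Tool frame: the origin (TCP) lies between the finger pads; the fingertips stand 8 mm ahead of it and the grasp point (between the pads) lies 11 mm behind it; z points along the fingers, y is the direction in which the jaws open and shut (so a half turn about z gives the same grasp; the last joint's range is limited). The gripper opens to 85 mm and grips with 20 to 120 N. Pads are 22 mm wide; open, the fingers measure 114 mm over their backs; the gripper's body (76 mm by 85 mm) begins 54 mm behind the grasp point. The pads swing forward as they close: fully open they stand 13 mm farther back than shut.
Start: joints at [0.895, 0.181, 1.607, -0, 1.354, -0.206], TCP at [0.26, 0.513, 0.239] pointing down, gripper open.
Joint ranges: [-2.99, 2.99], [-0.89, 2.07], [0.3, 2.58], [-1.14, 4.28], [0, 2.63], [-3.12, 3.12]. Speed limits (rad/s): [2.57, 2.57, 3.01, 3.14, 3.14, 3.14].

## Interface

Orientations are given as a unit quaternion [w, x, y, z].
In Python, from bench import arm, viewer, models gives the robot as it stands.
- The arm moves only by the tool drive_tool, never from a script. Its argument "rows" is a list of rows, each a list of 3 entries, a list of its own where there are three numbers: the shift along the tool's x, y, z in mm, then the turn, a rotation vector about the tool's x, y, z in rad, then the gripper command: -1 is shut, 1 is fully open, values between are in proportion. In form: [[[tx, ty, tz], [rx, ry, rz], grip], ...]. A call has 1 to 8 rows; each row is the pose to reach, as a shift and turn from the pose commanded when the call began, along the tool's axes at that moment; what a row does not reach only later rows make up. A row lasts 1/12 s, in which the tool goes at most 41.7 mm and 7.16 degrees, less where a joint would pass 70% of its speed; a pose out of reach is approached as far as the arm can. A call with a gripper value outside its range is refused whole. The fingers move at their own pace and stop on an object; "squeeze" is the grip in N (left out, the last holds). Time passes only in rows, so rows that repeat a pose let the fingers close. It gives the time, the measured TCP pose, the force and the opening at its end, in the units of the state.
- arm.state(): the state, without advancing time (a new reading comes with each control period).
- viewer.capture(name): name is "scene" or "top" or "wrist"; returns a dict with "img" (420x560x3 uint8, blue, green, red), "fx", "fy", "cx", "cy" (pixels), "k1" (the pictures are not rectified: a ray, as slopes to the right and down, at radius r is drawn at 1 + k1 r^2 times it, then the intrinsics apply), "R" (3x3) and "t" (3): a world point X has camera coordinates R X + t. Camera axes: x right, y down, z forward; pixel columns grow to the right and rows downward; lengths in m; the calibration is good to about 2 mm. A picture is of the moment at which its call begins. There is no depth.
- arm.job_done(): hands the job in, once; it reports no verdict.
Trained networks look in a picture, given as the dict that the camera call returned (one of the last four; its "shot" number tells which), for a name from the list of things; names that differ only in an ending like _2 or _b are one class to them, and where a whole thing is asked for, a point or a joint stands for the part that bears it (a point fixed in the world has none). Each returns a list of dicts, best first, with "confidence" (0 to 1); they miss things now and then, are a little off and sometimes report something else, mostly with a low value. They report only what shows in the picture. A call takes as long as a camera call.
- models.find_in(thing, picture): "centre" ([x, y, z] in m, in the coordinates of the camera as it stood for that picture, good to about 4 mm: the middle of the surface that is visible of it).
- models.masks_of(thing, picture): "pixels" (420x560 bool, what is visible of it).
The state is a dict: "clock": time; "q": joint angles; "dq": joint speeds; "joint_torque": joint torques, N m; "eef_pos": TCP position; "tcp_rot": TCP orientation; "contact_force": force on the tool from outside, world axes, zero at the start; "wrist_torque": the same for the moment, N m; "finger_gap": opening from 0.0 (shut) to 1.0 (fully open).
Only numpy, scipy, OpenCV 4.12 (cv2) and the standard library are available. Lean on these libraries where they do the work, as an engineer would, in place of code of your own. Each camera call takes 0.05 s, during which the arm holds its last target. There are 200 camera calls.

## Working session

There is one attempt and no reset: what is moved stays moved. The work goes in short steps, Python scripts to look and compute and a tool call to move; the robot and the scene stay as the last step left them, time stands still between calls to the robot, and variables do not carry over. Pictures are saved under pics/ and viewed, on a budget of 10 in all, crops included, one or two more only if the job needs it, and the job is handed in when it is done.

Besides the shell and the picture viewer there is one more tool, called after ">>>" as a command line: name --argument value ..., lists and objects as JSON in quotes. drive_tool: Moves the arm, as the interface text tells. Its arguments: {"type":"object","properties":{"rows":{"type":"array"},"squeeze":{"type":"number"}},"required":["rows"]}

```bash
ls; mkdir -p pics
cat > h.py <<'E'
import numpy as np, cv2
from bench import arm, viewer, models
def world(p,c): return np.array(p['R']).T@(np.array(c)-np.array(p['t']))
def proj(p,X):
    c=np.array(p['R'])@np.array(X)+np.array(p['t']); s=c[:2]/c[2]; s=s*(1+p['k1']*(s@s))
    return np.array([p['fx']*s[0]+p['cx'],p['fy']*s[1]+p['cy']])
def ray(p,u,v):
    d=np.array([(u-p['cx'])/p['fx'],(v-p['cy'])/p['fy']]); s=d.copy()
    for _ in range(20): s=d/(1+p['k1']*(s@s))
    R=np.array(p['R']); return -R.T@np.array(p['t']), R.T@np.array([s[0],s[1],1])
def atz(p,u,v,z):
    o,d=ray(p,u,v); return o+d*(z-o[2])/d[2]
E
python3 - <<'E'
from h import *
print(arm.state())
ims=[]
for n in ["scene","top"]:
    p=viewer.capture(n); ims.append(p['img']); cv2.imwrite(f'pics/{n}0.png',p['img'])
    for t in ["stage","ring_center","ring_mark","tab_face","remote","slide_case","canister","card_case"]:
        r=models.find_in(t,p)
        print(n,t,[(round(a['confidence'],2),world(p,a['centre']).round(3).tolist(),proj(p,world(p,a['centre'])).round().tolist()) for a in r[:2]])
E
```

```text
pics
{'clock': 0.0, 'q': array([ 8.94674143e-01,  1.81553707e-01,  1.60799911e+00, -2.39137434e-05,
        1.35379555e+00, -2.06259299e-01]), 'dq': array([-7.39967698e-04,  1.74095823e-03,  9.94505713e-05,  5.49692674e-04,
        1.61744688e-04, -8.08470177e-04]), 'joint_torque': array([-1.34432357e-03, -4.44874012e+01, -3.51330793e+01, -4.18462560e-04,
        9.08444548e-03, -1.98010372e-05]), 'eef_pos': array([0.2599671 , 0.51227589, 0.23838132]), 'tcp_rot': array([-3.64301373e-04,  2.32773708e-01,  9.72530529e-01, -7.98778200e-04]), 'contact_force': array([-0.32032359,  1.19545286, -0.45768676]), 'wrist_torque': array([-0.05781429, -0.04491068,  0.04158301]), 'finger_gap': 1.003982734300652}
scene stage [(0.84, [0.595, 0.043, 0.033], [272.0, 243.0])]
scene ring_center [(0.86, [0.549, -0.083, 0.062], [227.0, 207.0]), (0.43, [0.772, 0.062, 0.02], [239.0, 308.0])]
scene ring_mark [(0.78, [0.548, -0.088, 0.065], [225.0, 205.0])]
scene tab_face [(0.89, [0.602, 0.109, 0.038], [301.0, 252.0])]
scene remote [(0.8, [0.773, 0.064, 0.02], [240.0, 309.0])]
scene slide_case [(0.66, [0.482, 0.158, 0.029], [344.0, 228.0]), (0.2, [0.604, 0.11, 0.04], [301.0, 251.0])]
scene canister [(0.79, [0.69, -0.165, 0.036], [158.0, 244.0])]
scene card_case [(0.69, [0.547, -0.09, 0.06], [225.0, 206.0]), (0.59, [0.408, -0.038, 0.016], [275.0, 196.0])]
top stage [(0.64, [0.572, 0.018, 0.024], [281.0, 206.0])]
top ring_center [(0.72, [0.534, -0.095, 0.063], [348.0, 228.0])]
top ring_mark [(0.68, [0.541, -0.094, 0.064], [347.0, 224.0])]
top tab_face [(0.86, [0.601, 0.107, 0.037], [232.0, 188.0])]
top remote [(0.94, [0.763, 0.05, 0.015], [266.0, 103.0])]
top slide_case [(0.75, [0.467, 0.149, 0.027], [206.0, 263.0]), (0.36, [0.572, 0.018, 0.028], [281.0, 206.0])]
top canister [(0.71, [0.468, 0.149, 0.022], [207.0, 263.0])]
top card_case [(0.72, [0.402, -0.042, 0.015], [312.0, 302.0])]
```

Run:
```python
import cv2
a=cv2.imread('pics/top0.png');cv2.imwrite('pics/t1.png',cv2.resize(a[80:340,150:450],(800,693))[:600])
```

```text
(no output)
```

View pics/t1.png

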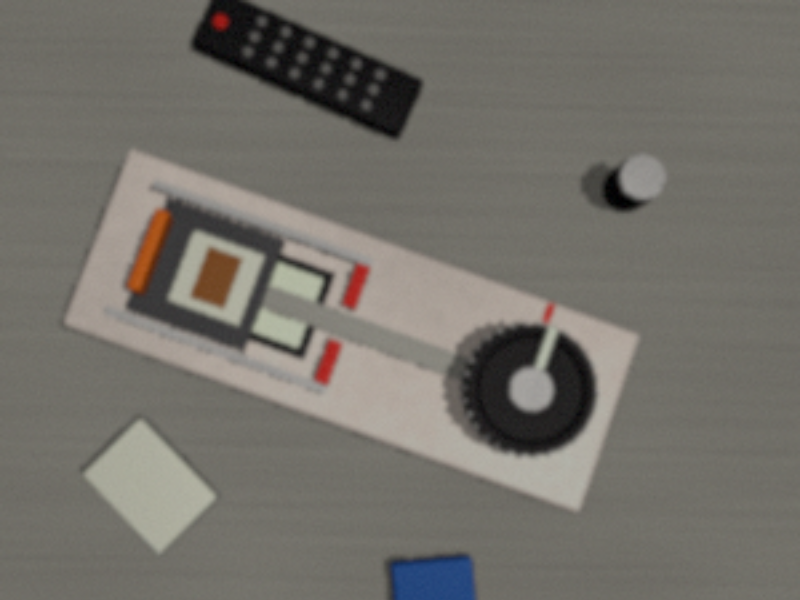

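View pics/scene0.png

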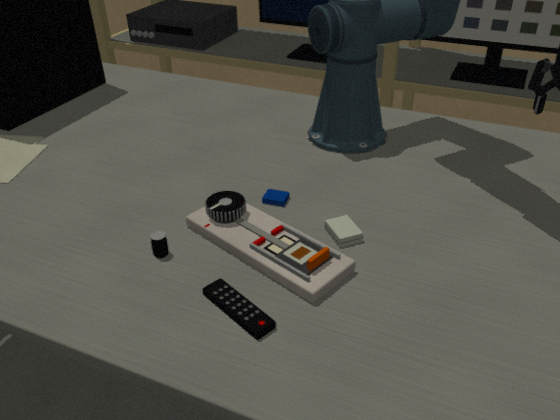

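The top view shows the stage at crop corners (130,150), (638,335), (578,511), (65,325). The ring hub is at (531,389), the mark points to the red tick at (548,312), and the orange tab is at (148,250). The scene view agrees.

Run:
```python
from h import *
p=viewer.capture("top")
P=lambda x,y,z: atz(p,150+x*300/800,80+y*260/693,z)
C=np.array([P(*c,.03)[:2] for c in [(130,150),(638,335),(578,511),(65,325)]])
L=np.array([[.065,.2],[.065,-.17],[-.065,-.17],[-.065,.2]])
a=C-C.mean(0);b=L-L.mean(0)
U,_,V=np.linalg.svd(b.T@a);R=(U@V).T
t=C.mean(0)-R@L.mean(0)
print('yaw',np.arctan2(R[1,0],R[0,0]),t,'res',(C-(L@R.T+t)).round(4).tolist())
print('ring',R@[0,-.105]+t,'hub px',P(531,389,.066),P(531,389,.072))
print('tab',R@[0,.162]+t, P(148,250,.061))
np.savez('stage.npz',R=R,t=t)
```

```text
yaw -0.3262382632539197 [0.57060385 0.00216518] res [[-0.0027, -0.0015], [-0.0015, 0.0035], [0.0031, 0.0021], [0.001, -0.0041]]
ring [ 0.53695325 -0.09729655] hub px [ 0.53728113 -0.09661337  0.066     ] [ 0.53712156 -0.09540888  0.072     ]
tab [0.62252194 0.15562043] [0.62137151 0.15035464 0.061     ]
```

>>> drive_tool --rows '[[[-20, -20, 0], [0, 0, -0.03], -1], [[-50, -50, 0], [0, 0, -0.07], -1], [[-78, -78, 0], [0, 0, -0.1], -1], [[-106, -106, 0], [0, 0, -0.143], -1], [[-134, -134, 0], [0, 0, -0.143], -1], [[-162, -161, 0], [0, 0, -0.143], -1], [[-190, -189, 0], [0, 0, -0.143], -1], [[-217, -215, 0], [0, 0, -0.143], -1]]'

```text
clock: 1.62
eef_pos: [0.3566, 0.221, 0.2396]
tcp_rot: [0.0, 0.163, 0.987, 0.0]
contact_force: [1.4, -0.4, 0.1]
finger_gap: -0.002
```

>>> drive_tool --rows '[[[-23, -30, 0], [0, 0, 0], -1], [[-46, -61, 0], [0, 0, 0], -1], [[-69, -92, 0], [0, 0, 0], -1], [[-92, -123, 0], [0, 0, 0], -1], [[-115, -154, 20], [0, 0, 0], -1], [[-138, -185, 40], [0, 0, 0], -1], [[-161, -216, 55], [0, 0, 0], -1], [[-183, -244, 70], [0, 0, 0], -1]]'

```text
clock: 2.28
eef_pos: [0.4515, -0.0688, 0.169]
tcp_rot: [0.001, 0.163, 0.987, -0.0]
contact_force: [0.6, -0.3, 1.3]
finger_gap: -0.001
```

```bash
cat >> h.py <<'E'
S=np.load('stage.npz'); SR,ST=S['R'],S['t']
def tost(X): return SR.T@(np.array(X)[:2]-ST)
def tow(x,y,z): w=SR@[x,y]+ST; return np.array([w[0],w[1],z])
E
python3 - <<'E'
from h import *
s=arm.state(); print('tcp stage mm',tost(s['eef_pos'])*1000,s['eef_pos'],s['contact_force'],s['q'])
for n in ["wrist","top"]:
    p=viewer.capture(n); 
    for (x,y,z) in [(0,-.105,.066),(.042,-.105,.066),(.044,-.105,.066),(0,-.149,.066),(0,.162,.049)]:
        print(n,proj(p,tow(x,y,z)).round())
    im=p['img'].copy()
    th=np.linspace(0,6.28,40)
    for t in th: 
        u=proj(p,tow(.044*np.cos(t),-.105+.044*np.sin(t),.066)); cv2.circle(im,tuple(int(k) for k in u),1,(0,255,255),-1)
    cv2.imwrite(f'pics/{n}2.png',im)
a=cv2.imread('pics/wrist2.png');b=cv2.imread('pics/top2.png')[120:330,180:460]
cv2.imwrite('pics/c2.png',np.vstack([cv2.resize(a,(400,300)),cv2.resize(b,(400,300))]))
E
```

```text
tcp stage mm [ -90.03130638 -105.39682425] [ 0.4515435  -0.06881903  0.16900278] [ 0.61236315 -0.34611214  1.34175903] [-4.12121230e-01 -9.67405568e-03  1.96369599e+00  3.62645456e-05
  1.18650349e+00 -1.65579412e+00]
wrist [280. 305.]
wrist [280. 343.]
wrist [280. 345.]
wrist [233. 305.]
wrist [550. 295.]
top [350. 226.]
top [358. 203.]
top [358. 202.]
top [374. 235.]
top [203. 174.]
```

View pics/c2.png

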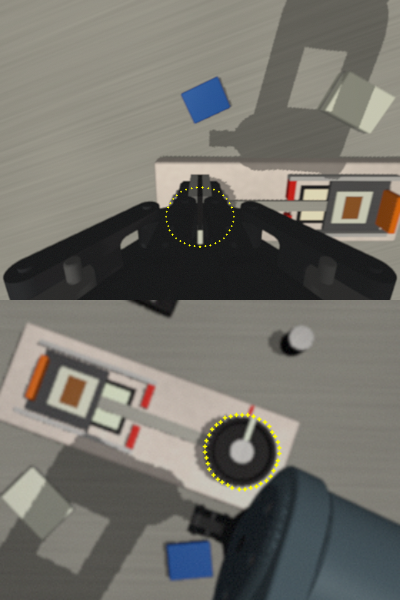

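>>> drive_tool --rows '[[[0, 0, 30], [0, 0, 0], -1], [[0, 0, 60], [0, 0, 0], -1], [[0, 0, 90], [0, 0, 0], -1], [[-8, 0, 111], [0, 0, 0], -1], [[-18, 0, 111], [0, 0, 0], -1], [[-25, 0, 111], [0, 0, 0], -1], [[-28, 0, 111], [0, 0, 0], -1], [[-28, 0, 111], [0, 0, 0], -1]]'

```text
clock: 3.05
eef_pos: [0.4803, -0.0766, 0.0605]
tcp_rot: [0.002, 0.163, 0.987, -0.001]
contact_force: [-0.6, -0.6, 0.8]
finger_gap: 0.002
```

>>> drive_tool --rows '[[[-1, 0, 0], [0, 0, 0], -1], [[-2, 0, 0], [0, 0, 0], -1], [[-3, 0, 0], [0, 0, 0], -1], [[-4, 0, 0], [0, 0, 0], -1], [[-4, 0, 0], [0, 0, 0], -1]]'

```text
clock: 3.47
eef_pos: [0.4819, -0.0771, 0.0587]
tcp_rot: [0.0, 0.163, 0.987, -0.0]
contact_force: [-0.5, 0.3, 0.2]
finger_gap: 0.0
```

>>> drive_tool --rows '[[[-1, 0, 0], [0, 0, 0], -1], [[-2, 0, 0], [0, 0, 0], -1], [[-2, 0, 0], [0, 0, 0], -1]]'

```text
clock: 3.72
eef_pos: [0.4837, -0.0778, 0.0584]
tcp_rot: [0.0, 0.163, 0.987, -0.0]
contact_force: [1.5, -0.4, 0.1]
finger_gap: -0.002
```

>>> drive_tool --rows '[[[-1, 0, 0], [0, 0, 0], -1], [[-2, 0, 0], [0, 0, 0], -1], [[-2, 0, 0], [0, 0, 0], -1]]'

```text
clock: 3.97
eef_pos: [0.4849, -0.0781, 0.0582]
tcp_rot: [-0.001, 0.163, 0.987, 0.0]
contact_force: [-1.8, 0.8, 0.9]
finger_gap: -0.0
```

>>> drive_tool --rows '[[[-1, 0, 0], [0, 0, 0], -1], [[-1, 0, 0], [0, 0, 0], -1]]'

```text
clock: 4.13
eef_pos: [0.4851, -0.0782, 0.058]
tcp_rot: [-0.002, 0.163, 0.987, 0.0]
contact_force: [-5.2, 0.9, 4.2]
finger_gap: 0.001
```

>>> drive_tool --rows '[[[-1, 0, 0], [0, 0, 0], -1], [[-1, 0, 0], [0, 0, 0], -1]]'

```text
clock: 4.3
eef_pos: [0.4851, -0.0781, 0.0578]
tcp_rot: [-0.003, 0.162, 0.987, 0.0]
contact_force: [-8.1, 2.0, 6.6]
finger_gap: -0.0
```

Contact is at the expected place (stage x −55.3 mm), and the arm gives about 3 N/mm. Next I plan the roll around the ring.

```bash
cat > roll.py <<'E'
from h import *
def path(pen,hx=11.,hy=14.5,R=44.):
    r=R-pen; pts=[]
    for k,(sx,sy) in zip(range(4),[(-1,-1),(1,-1),(1,1),(-1,1)]):
        for f in np.radians(180+90*k+np.arange(0,91,1)): pts.append((r*np.cos(f)+sx*hx,r*np.sin(f)+sy*hy))
    return np.array(pts)
def walk(p0,pen,step,n):
    P=path(pen); P=np.vstack([P,P,P[:1]]); i=np.argmin(np.hypot(*(P[:len(P)//2]-p0).T)) 
    P=np.vstack([P,P]); seg=np.hypot(*np.diff(P,axis=0).T); L=np.r_[0,np.cumsum(seg)]
    # project p0 on the path
    f=np.linspace(0,L[len(path(pen))],8000); Q=np.c_[np.interp(f,L,P[:,0]),np.interp(f,L,P[:,1])]
    s0=f[np.argmin(np.hypot(*(Q-p0).T))]; s=s0+step*np.arange(1,n+1)
    return np.c_[np.interp(s,L,P[:,0]),np.interp(s,L,P[:,1])]
def show(p0,pen,step,n):
    W=walk(np.array(p0),pen,step,n); base=np.array(p0,float)
    for c in range(0,n,8):
        print('call from',base,'->'); d=[[float(-(w-base)[0].round()),float((w-base)[1].round())] for w in W[c:c+8]]
        print(d); base=base+[-d[-1][0],d[-1][1]]
E
python3 - <<'E'
from roll import *
s=arm.state(); m=tost(s['eef_pos'])*1000+[0,105]; print(m,s['contact_force'])
show((-52.0,m[1].round()),2.5,8,24)
E
```

```text
[-55.23029805   1.53846507] [-8.07971558  2.02227459  6.55871325]
call from [-52.   2.] ->
[[0.0, -8.0], [0.0, -16.0], [-0.0, -24.0], [-2.0, -32.0], [-6.0, -39.0], [-11.0, -45.0], [-17.0, -50.0], [-24.0, -54.0]]
call from [-28. -52.] ->
[[-7.0, -3.0], [-15.0, -4.0], [-23.0, -4.0], [-31.0, -4.0], [-39.0, -4.0], [-47.0, -3.0], [-55.0, -1.0], [-62.0, 3.0]]
call from [ 34. -49.] ->
[[-6.0, 5.0], [-11.0, 11.0], [-15.0, 18.0], [-18.0, 26.0], [-18.0, 34.0], [-18.0, 42.0], [-18.0, 50.0], [-18.0, 58.0]]
```

>>> drive_tool --rows '[[[0, -4, 0], [0, 0, 0], -1], [[0, -8, 0], [0, 0, 0], -1], [[0, -12, 0], [0, 0, 0], -1], [[0, -16, 0], [0, 0, 0], -1], [[0, -16, 0], [0, 0, 0], -1]]'

```text
clock: 4.72
eef_pos: [0.482, -0.0946, 0.0583]
tcp_rot: [-0.0, 0.163, 0.987, -0.0]
contact_force: [-2.2, 0.7, -0.1]
finger_gap: -0.0
```

```bash
cat >> h.py <<'E'
def ringang(p,z=.066):
    """mark angle from white bar in an unrolled polar sample of the ring top, stage axes, deg"""
    th=np.radians(np.arange(0,360,1.)); g=p['img'].astype(float).min(2); v=[]
    for t in th:
        v.append(np.mean([g[int(round(u[1])),int(round(u[0]))] for r in np.arange(.022,.038,.002)
           for u in [proj(p,tow(r*np.cos(t),-.105+r*np.sin(t),z))]]))
    v=np.array(v); w=np.clip(v-np.median(v)-25,0,None)
    return np.degrees(np.angle((w*np.exp(1j*th)).sum())), w.max(), (w>0).sum()
E
python3 - <<'E'
from roll import *
s=arm.state(); m=tost(s['eef_pos'])*1000+[0,105]; print(m,SR.T@s['contact_force'][:2],s['contact_force'][2],s['eef_pos'][2])
for n in ['top','scene']: print(n,ringang(viewer.capture(n)))
E
```

```text
[-52.87164804 -15.08064753] [-2.28654694 -0.02957888] -0.10962612749246076 0.058315685432639916
top (np.float64(21.500256684213824), np.float64(133.5625), np.int64(22))
scene (np.float64(20.748291908344964), np.float64(103.625), np.int64(22))
```

```bash
sed -i 's/hy=14.5/hy=9./' roll.py
python3 - <<'E'
from roll import *
show((-52.0,-15),3,7,24)
E
```

```text
call from [-52. -15.] ->
[[-2.0, -7.0], [-5.0, -13.0], [-9.0, -19.0], [-13.0, -24.0], [-19.0, -28.0], [-25.0, -32.0], [-32.0, -34.0], [-39.0, -35.0]]
call from [-13. -50.] ->
[[-7.0, 0.0], [-14.0, 0.0], [-21.0, 0.0], [-28.0, 0.0], [-34.0, 1.0], [-41.0, 4.0], [-47.0, 7.0], [-53.0, 12.0]]
call from [ 40. -38.] ->
[[-4.0, 5.0], [-8.0, 11.0], [-10.0, 17.0], [-12.0, 24.0], [-12.0, 31.0], [-12.0, 38.0], [-12.0, 45.0], [-12.0, 52.0]]
```

>>> drive_tool --rows '[[[-2, -7, 0], [0, 0, 0], -1], [[-5, -13, 0], [0, 0, 0], -1], [[-9, -19, 0], [0, 0, 0], -1], [[-13, -24, 0], [0, 0, 0], -1]]'

```text
clock: 5.15
eef_pos: [0.486, -0.1219, 0.0582]
tcp_rot: [-0.001, 0.163, 0.987, -0.0]
contact_force: [-5.3, -1.0, 2.5]
finger_gap: 0.002
```

>>> drive_tool --rows '[[[-6, -4, 0], [0, 0, 0], -1], [[-12, -8, 0], [0, 0, 0], -1], [[-19, -10, 0], [0, 0, 0], -1], [[-26, -11, 0], [0, 0, 0], -1]]'

```text
clock: 5.48
eef_pos: [0.5067, -0.1434, 0.0585]
tcp_rot: [-0.001, 0.162, 0.987, -0.002]
contact_force: [-13.0, -14.6, 4.7]
finger_gap: 0.001
```

```bash
cat > st.py <<'E'
from roll import *
s=arm.state(); m=tost(s['eef_pos'])*1000+[0,105]; print(s['clock'],m.round(1),(SR.T@s['contact_force'][:2]).round(1),s['contact_force'][2].round(1),s['eef_pos'][2].round(4))
for n in ['top','scene']: print(n,[round(float(a),1) for a in ringang(viewer.capture(n))])
E
python3 st.py
```

```text
5.4833 [-13.9 -53.3] [ -7.6 -18. ] 4.7 0.0585
top [93.8, 73.3, 23.0]
scene [103.9, 53.8, 22.0]
```

>>> drive_tool --rows '[[[-7, -1, 0], [0, 0, 0], -1], [[-14, -2, 0], [0, 0, 0], -1], [[-21, -2, 0], [0, 0, 0], -1], [[-28, -1, 0], [0, 0, 0], -1], [[-35, 0, 0], [0, 0, 0], -1], [[-42, 3, 0], [0, 0, 0], -1], [[-48, 6, 0], [0, 0, 0], -1], [[-54, 11, 0], [0, 0, 0], -1]]'

```text
clock: 6.25
eef_pos: [0.5632, -0.1469, 0.0584]
tcp_rot: [0.0, 0.163, 0.987, 0.0]
contact_force: [-1.7, -0.0, 1.1]
finger_gap: 0.001
```

```bash
python3 st.py; python3 -c "
from roll import *
show((41,-39),2,8,40)"
```

```text
6.25 [ 40.8 -38.5] [-1.6 -0.6] 1.1 0.0584
top [167.4, 80.0, 22.0]
scene [175.2, 55.1, 23.0]
call from [ 41. -39.] ->
[[-5.0, 6.0], [-9.0, 13.0], [-11.0, 21.0], [-12.0, 29.0], [-12.0, 37.0], [-12.0, 45.0], [-12.0, 53.0], [-10.0, 61.0]]
call from [51. 22.] ->
[[3.0, 7.0], [8.0, 14.0], [13.0, 19.0], [20.0, 24.0], [27.0, 27.0], [35.0, 29.0], [43.0, 29.0], [51.0, 29.0]]
call from [ 0. 51.] ->
[[8.0, 0.0], [16.0, -0.0], [24.0, -2.0], [31.0, -5.0], [38.0, -10.0], [43.0, -15.0], [48.0, -22.0], [51.0, -29.0]]
call from [-51.  22.] ->
[[2.0, -8.0], [2.0, -16.0], [2.0, -24.0], [2.0, -32.0], [1.0, -40.0], [-1.0, -48.0], [-5.0, -55.0], [-10.0, -61.0]]
call from [-41. -39.] ->
[[-7.0, -5.0], [-14.0, -9.0], [-21.0, -11.0], [-29.0, -12.0], [-37.0, -12.0], [-45.0, -12.0], [-53.0, -12.0], [-61.0, -11.0]]
```

>>> drive_tool --rows '[[[-3, 6, 0], [0, 0, 0], -1], [[-7, 13, 0], [0, 0, 0], -1], [[-10, 21, 0], [0, 0, 0], -1], [[-11, 29, 0], [0, 0, 0], -1], [[-12, 37, 0], [0, 0, 0], -1], [[-12, 45, 0], [0, 0, 0], -1], [[-11, 53, 0], [0, 0, 0], -1], [[-9, 61, 0], [0, 0, 0], -1]]'

```text
clock: 7.02
eef_pos: [0.5915, -0.0912, 0.059]
tcp_rot: [0.001, 0.163, 0.987, -0.0]
contact_force: [1.0, -1.1, 0.7]
finger_gap: 0.0
```

```bash
python3 st.py
```

```text
7.0167 [49.7 23.3] [ 1.2 -0.7] 0.7 0.059
top [-103.6, 127.7, 19.0]
scene [0.0, 0.0, 0.0]
```

>>> drive_tool --rows '[[[4, 7, 0], [0, 0, 0], -1], [[9, 13, 0], [0, 0, 0], -1], [[14, 18, 0], [0, 0, 0], -1], [[20, 22, 0], [0, 0, 0], -1], [[27, 26, 0], [0, 0, 0], -1], [[34, 28, 0], [0, 0, 0], -1], [[42, 29, 0], [0, 0, 0], -1], [[50, 29, 0], [0, 0, 0], -1]]'

```text
clock: 7.78
eef_pos: [0.5548, -0.0439, 0.0596]
tcp_rot: [0.003, 0.163, 0.987, 0.004]
contact_force: [10.1, 20.8, 4.1]
finger_gap: 0.001
```

```bash
python3 st.py
```

```text
7.7833 [-0.1 56.3] [ 2.9 23. ] 4.1 0.0596
top [0.0, 0.0, 0.0]
scene [-24.2, 96.6, 27.0]
```

```bash
sed -i 's/hy=9.,R=44./hy=6.8,R=48./; s/hx=11./hx=7./; s/r\*np.sin(f)+sy\*hy/r*np.sin(f)+sy*hy+1.5/' roll.py; sed -i 's/-.105+r/-.1038+r/' h.py; python3 -c "
from roll import *
show((0,51),2.3,8,40)"
```

```text
call from [ 0. 51.] ->
[[8.0, 3.0], [16.0, 2.0], [24.0, -0.0], [31.0, -4.0], [37.0, -8.0], [43.0, -14.0], [47.0, -21.0], [50.0, -28.0]]
call from [-50.  23.] ->
[[2.0, -8.0], [3.0, -16.0], [3.0, -24.0], [3.0, -32.0], [1.0, -40.0], [-1.0, -47.0], [-5.0, -54.0], [-10.0, -60.0]]
call from [-40. -37.] ->
[[-7.0, -6.0], [-13.0, -10.0], [-21.0, -12.0], [-29.0, -14.0], [-37.0, -14.0], [-45.0, -14.0], [-53.0, -14.0], [-61.0, -12.0]]
call from [ 21. -49.] ->
[[-7.0, 3.0], [-14.0, 7.0], [-20.0, 13.0], [-25.0, 19.0], [-28.0, 26.0], [-31.0, 34.0], [-32.0, 42.0], [-32.0, 50.0]]
call from [53.  1.] ->
[[0.0, 8.0], [1.0, 16.0], [3.0, 23.0], [7.0, 31.0], [11.0, 37.0], [17.0, 43.0], [24.0, 47.0], [31.0, 50.0]]
```

>>> drive_tool --rows '[[[8, 3, 0], [0, 0, 0], -1], [[16, 2, 0], [0, 0, 0], -1], [[24, 0, 0], [0, 0, 0], -1], [[31, -4, 0], [0, 0, 0], -1], [[37, -8, 0], [0, 0, 0], -1], [[43, -14, 0], [0, 0, 0], -1], [[47, -21, 0], [0, 0, 0], -1], [[50, -28, 0], [0, 0, 0], -1]]'

```text
clock: 8.55
eef_pos: [0.495, -0.0595, 0.0581]
tcp_rot: [-0.001, 0.163, 0.987, -0.0]
contact_force: [1.7, 1.7, 0.1]
finger_gap: -0.001
```

```bash
python3 st.py
```

```text
8.55 [-51.9  22.3] [1.  2.1] 0.1 0.0581
top [0.0, 0.0, 0.0]
scene [42.8, 90.4, 20.0]
```

>>> drive_tool --rows '[[[1, -8, 0], [0, 0, 0], -1], [[2, -16, 0], [0, 0, 0], -1], [[2, -24, 0], [0, 0, 0], -1], [[2, -32, 0], [0, 0, 0], -1], [[0, -40, 0], [0, 0, 0], -1], [[-2, -47, 0], [0, 0, 0], -1], [[-6, -53, 0], [0, 0, 0], -1], [[-11, -59, 0], [0, 0, 0], -1]]'

```text
clock: 9.32
eef_pos: [0.4855, -0.1188, 0.0578]
tcp_rot: [-0.003, 0.162, 0.987, -0.0]
contact_force: [-11.4, -1.6, 7.3]
finger_gap: 0.001
```

```bash
python3 st.py
```

```text
9.3167 [-41.8 -36.9] [-10.3  -5.2] 7.3 0.0578
top [121.6, 54.0, 17.0]
scene [142.7, 44.8, 21.0]
```

>>> drive_tool --rows '[[[-7, -7, 0], [0, 0, 0], -1], [[-14, -11, 0], [0, 0, 0], -1], [[-22, -14, 0], [0, 0, 0], -1], [[-30, -15, 0], [0, 0, 0], -1], [[-38, -15, 0], [0, 0, 0], -1], [[-46, -15, 0], [0, 0, 0], -1], [[-54, -14, 0], [0, 0, 0], -1], [[-61, -12, 0], [0, 0, 0], -1]]'

```text
clock: 10.08
eef_pos: [0.543, -0.1528, 0.0589]
tcp_rot: [0.001, 0.163, 0.987, -0.002]
contact_force: [-1.2, -5.9, -1.5]
finger_gap: 0.0
```

```bash
python3 st.py; python3 -c "
from h import *
p=viewer.capture('top');q=viewer.capture('scene')
cv2.imwrite('pics/c3.png',np.hstack([cv2.resize(p['img'][190:260,310:390],(400,350)),cv2.resize(q['img'][170:240,185:265],(400,350))]))"
```

```text
10.0833 [ 23.5 -50.6] [ 0.8 -5.9] -1.5 0.0589
top [-137.7, 97.6, 22.0]
scene [-137.4, 55.1, 19.0]
```

View pics/c3.png

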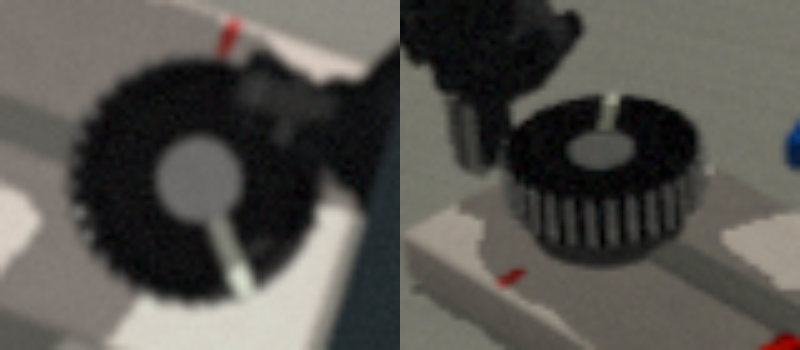

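>>> drive_tool --rows '[[[-7, 3, 0], [0, 0, 0], -1], [[-13, 7, 0], [0, 0, 0], -1], [[-18, 13, 0], [0, 0, 0], -1], [[-23, 19, 0], [0, 0, 0], -1], [[-27, 26, 0], [0, 0, 0], -1], [[-29, 34, 0], [0, 0, 0], -1], [[-30, 42, 0], [0, 0, 0], -1], [[-31, 48, 0], [0, 0, 0], -1]]'

```text
clock: 10.95
eef_pos: [0.5888, -0.1131, 0.0593]
tcp_rot: [0.002, 0.162, 0.987, -0.0]
contact_force: [4.2, -2.4, 1.1]
finger_gap: -0.002
```

```bash
python3 st.py
```

```text
10.95 [54.2  1.7] [ 4.8 -1. ] 1.1 0.0593
top [-86.2, 13.1, 81.0]
scene [0.0, 0.0, 0.0]
```

```bash
python3 -c "
from h import *
p=viewer.capture('top');q=viewer.capture('scene')
cv2.imwrite('pics/c4.png',np.hstack([cv2.resize(p['img'][190:260,310:390],(400,350)),cv2.resize(q['img'][170:240,185:265],(400,350))]))"
```

```text
(no output)
```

View pics/c4.png

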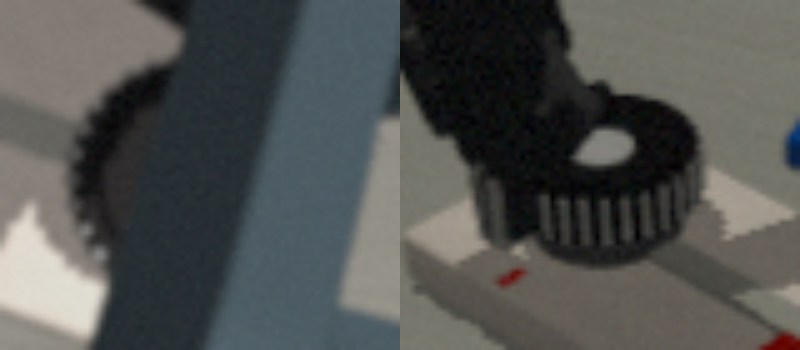

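>>> drive_tool --rows '[[[1, 7, 0], [0, 0, 0], -1], [[2, 14, 0], [0, 0, 0], -1], [[4, 20, 0], [0, 0, 0], -1], [[4, 20, 0], [0, 0, 0], -1], [[-5, 21, 0], [0, 0, 0], -1], [[-25, 30, 0], [0, 0, 0], -1], [[-55, 45, 0], [0, 0, 0], -1], [[-55, 45, -30], [0, 0, 0], -1]]'

```text
clock: 11.82
eef_pos: [0.6499, -0.0857, 0.0764]
tcp_rot: [-0.009, 0.162, 0.987, 0.002]
contact_force: [-3.3, 0.8, -2.3]
finger_gap: 0.001
```

```bash
python3 st.py;  python3 -c "
from h import *
p=viewer.capture('top');q=viewer.capture('scene')
print(ringang(p,.072),ringang(q,.072))
cv2.imwrite('pics/c5.png',np.hstack([cv2.resize(p['img'][190:260,310:390],(400,350)),cv2.resize(q['img'][170:240,185:265],(400,350))]))"
```

```text
11.8167 [103.3  47.2] [-3.4 -0.3] -2.3 0.0764
top [0.0, 0.0, 0.0]
scene [0.0, 0.0, 0.0]
(np.float64(0.0), np.float64(0.0), np.int64(0)) (np.float64(0.0), np.float64(0.0), np.int64(0))
```

View pics/c5.png

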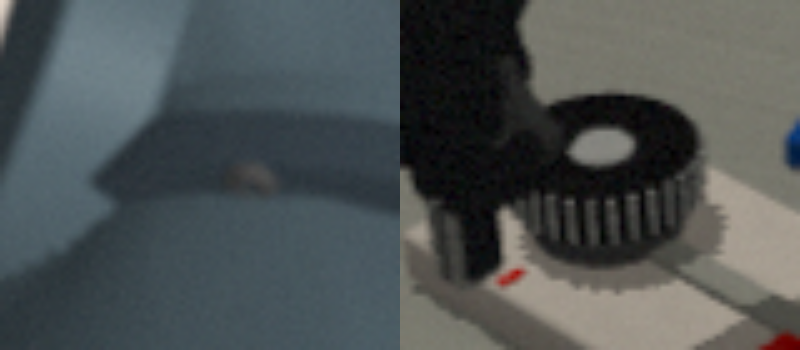

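>>> drive_tool --rows '[[[0, 10, -30], [0, 0, 0], -1], [[10, 25, -60], [0, 0, 0], -1], [[25, 45, -85], [0, 0, 0], -1], [[40, 70, -95], [0, 0, 0], -1], [[60, 95, -95], [0, 0, 0], -1], [[80, 115, -95], [0, 0, 0], -1], [[95, 130, -95], [0, 0, 0], -1], [[108, 135, -95], [0, 0, 0], -1]]'

```text
clock: 12.68
eef_pos: [0.592, 0.0764, 0.1831]
tcp_rot: [-0.001, 0.162, 0.987, 0.0]
contact_force: [-0.5, -0.7, -0.5]
finger_gap: 0.003
```

```bash
python3 st.py;  python3 -c "
from h import *
p=viewer.capture('wrist');q=viewer.capture('scene');t=viewer.capture('top')
print(ringang(q,.072), ringang(t,.072))
cv2.imwrite('pics/c6.png',np.hstack([cv2.resize(p['img'],(400,300)),cv2.resize(q['img'][170:230,185:265],(400,300))]))"
```

```text
12.6833 [ -3.5 182.2] [-0.2 -0.8] -0.5 0.1831
top [-31.3, 144.0, 23.0]
scene [-53.7, 83.6, 29.0]
(np.float64(-34.675407066982224), np.float64(96.5), np.int64(27)) (np.float64(-29.91526426996685), np.float64(143.25), np.int64(21))
```

View pics/c6.png

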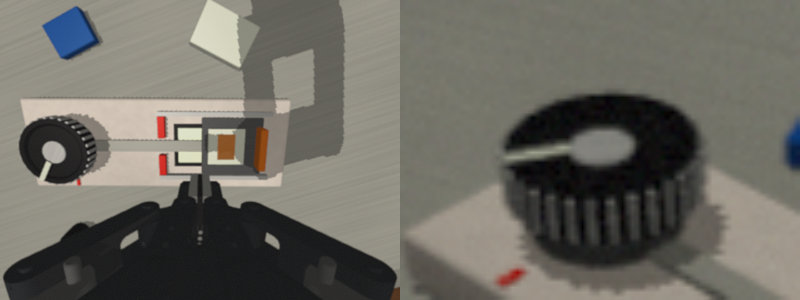

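>>> drive_tool --rows '[[[-6, -35, 0], [0, 0, 0], -1], [[-12, -70, 10], [0, 0, 0], -1], [[-12, -95, 35], [0, 0, 0], -1], [[-12, -103, 70], [0, 0, 0], -1], [[-12, -103, 100], [0, 0, 0], -1], [[-12, -103, 118], [0, 0, 0], -1], [[-12, -103, 123], [0, 0, 0], -1], [[-12, -103, 123], [0, 0, 0], -1]]'

```text
clock: 13.6
eef_pos: [0.5713, -0.0283, 0.0586]
tcp_rot: [-0.002, 0.163, 0.987, 0.0]
contact_force: [0.1, 0.5, -0.4]
finger_gap: -0.003
```

```bash
python3 st.py
```

```text
13.6 [10.4 76.3] [-0.1  0.5] -0.4 0.0586
top [2.3, 0.8, 21.0]
scene [-53.9, 85.8, 29.0]
```

>>> drive_tool --rows '[[[0, -8, 0], [0, 0, 0], -1], [[0, -15, 0], [0, 0, 0], -1], [[0, -18, 0], [0, 0, 0], -1], [[0, -20, 0], [0, 0, 0], -1], [[0, -21, 0], [0, 0, 0], -1], [[0, -22, 0], [0, 0, 0], -1], [[0, -22, 0], [0, 0, 0], -1]]'

```text
clock: 14.28
eef_pos: [0.5664, -0.0474, 0.0614]
tcp_rot: [0.001, 0.163, 0.987, 0.001]
contact_force: [2.4, 6.2, 2.8]
finger_gap: -0.001
```

```bash
python3 st.py; python3 -c "
from h import *
print(ringang(viewer.capture('scene'),.072))"
```

```text
14.2833 [11.9 56.7] [0.2 6.7] 2.8 0.0614
top [0.0, 0.0, 0.0]
scene [-52.9, 80.0, 38.0]
(np.float64(-34.11252859872076), np.float64(94.125), np.int64(30))
```

>>> drive_tool --rows '[[[4, 0, 0], [0, 0, 0], -1], [[8, 0, 0], [0, 0, 0], -1], [[12, 0, 0], [0, 0, 0], -1], [[16, 0, 0], [0, 0, 0], -1], [[19, 0, 0], [0, 0, 0], -1], [[19, 0, 0], [0, 0, 0], -1]]'

```text
clock: 14.93
eef_pos: [0.5482, -0.0405, 0.0614]
tcp_rot: [0.001, 0.162, 0.987, 0.001]
contact_force: [3.7, 8.8, 4.0]
finger_gap: -0.001
```

```bash
python3 st.py; python3 -c "
from h import *
p=viewer.capture('top');q=viewer.capture('scene')
for r in (-.1038,-.105): print(ringang(q,.072),ringang(q,.0715))
cv2.imwrite('pics/c7.png',np.hstack([cv2.resize(p['img'][190:260,310:390],(400,350)),cv2.resize(q['img'][170:240,185:265],(400,350))]))"
```

```text
14.9333 [-7.5 57.4] [0.7 9.5] 4.0 0.0614
top [0.0, 0.0, 0.0]
scene [-24.1, 85.4, 26.0]
(np.float64(-8.13805306829378), np.float64(98.0), np.int64(25)) (np.float64(-9.492121411980673), np.float64(99.125), np.int64(25))
(np.float64(-8.13805306829378), np.float64(98.0), np.int64(25)) (np.float64(-9.492121411980673), np.float64(99.125), np.int64(25))
```

View pics/c7.png

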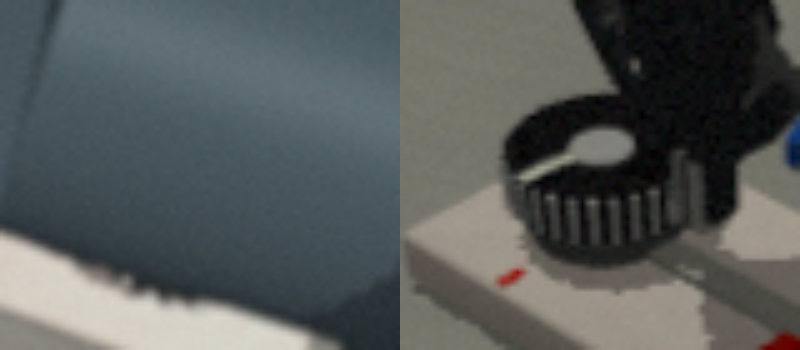

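>>> drive_tool --rows '[[[2, 0, 0], [0, 0, 0], -1], [[4, 0, 0], [0, 0, 0], -1], [[4, 0, 0], [0, 0, 0], -1], [[4, 6, 0], [0, 0, 0], -1], [[4, 20, 0], [0, 0, 0], -1], [[4, 40, -15], [0, 0, 0], -1], [[4, 50, -45], [0, 0, 0], -1], [[4, 60, -80], [0, 0, 0], -1]]'

```text
clock: 15.8
eef_pos: [0.5608, 0.0169, 0.139]
tcp_rot: [-0.003, 0.162, 0.987, -0.0]
contact_force: [0.6, 0.3, 0.3]
finger_gap: -0.0
```

>>> drive_tool --rows '[[[0, 25, -30], [0, 0, 0], -1], [[0, 60, -40], [0, 0, 0], -1], [[0, 95, -40], [0, 0, 0], -1], [[0, 130, -40], [0, 0, 0], -1], [[0, 155, -40], [0, 0, 0], -1], [[-5, 175, -40], [0, 0, 0], -1], [[-9, 185, -40], [0, 0, 0], -1], [[-9, 185, -40], [0, 0, 0], -1]]'

```text
clock: 16.47
eef_pos: [0.6312, 0.1902, 0.1801]
tcp_rot: [0.0, 0.162, 0.987, 0.0]
contact_force: [-0.2, 0.2, 0.7]
finger_gap: -0.001
```

```bash
python3 st.py; python3 -c "
from h import *
p=viewer.capture('top');q=viewer.capture('scene');w=viewer.capture('wrist')
print(ringang(q,.072),ringang(p,.072))
for pt in [(0,-.105,.072),(.042,-.105,.072)]: print(proj(w,tow(*pt)))
for pic in (q,p,w):
  for n in ('ring_mark','ring_center','tab_face'):
    print(n,[(round(a['confidence'],2),(tost(world(pic,a['centre']))*1000).round(1),world(pic,a['centre'])[2].round(3)) for a in models.find_in(n,pic)[:1]])
cv2.imwrite('pics/c8.png',np.vstack([np.hstack([cv2.resize(p['img'][190:260,310:390],(400,300)),cv2.resize(q['img'][170:240,185:265],(400,300))]),np.hstack([cv2.resize(w['img'],(400,300)),cv2.resize(p['img'][120:270,200:400],(400,300))])]))"
```

```text
16.4667 [ -2.9 302.5] [-0.3  0.1] 0.7 0.1801
top [-2.3, 129.8, 22.0]
scene [-18.2, 81.8, 25.0]
(np.float64(-2.1511915382655142), np.float64(100.375), np.int64(23)) (np.float64(-0.06558739360703703), np.float64(130.0), np.int64(21))
[-62.12565106 214.45317078]
[-48.09946188 258.67854569]
ring_mark [(0.87, array([ 10.7, -90.5]), np.float64(0.069))]
ring_center [(0.97, array([ 10.1, -92.1]), np.float64(0.07))]
tab_face [(0.72, array([ -4.3, 113.7]), np.float64(0.039))]
ring_mark [(0.58, array([  -2. , -103.7]), np.float64(0.073))]
ring_center [(0.74, array([-146.3,  -96.3]), np.float64(0.019))]
tab_face [(0.57, array([163.5, 107.2]), np.float64(0.016))]
ring_mark [(0.75, array([  9. , -66.3]), np.float64(0.054))]
ring_center [(0.88, array([  8.3, -62.9]), np.float64(0.053))]
tab_face [(0.96, array([ -9.4, 103.9]), np.float64(0.036))]
```

View pics/c8.png

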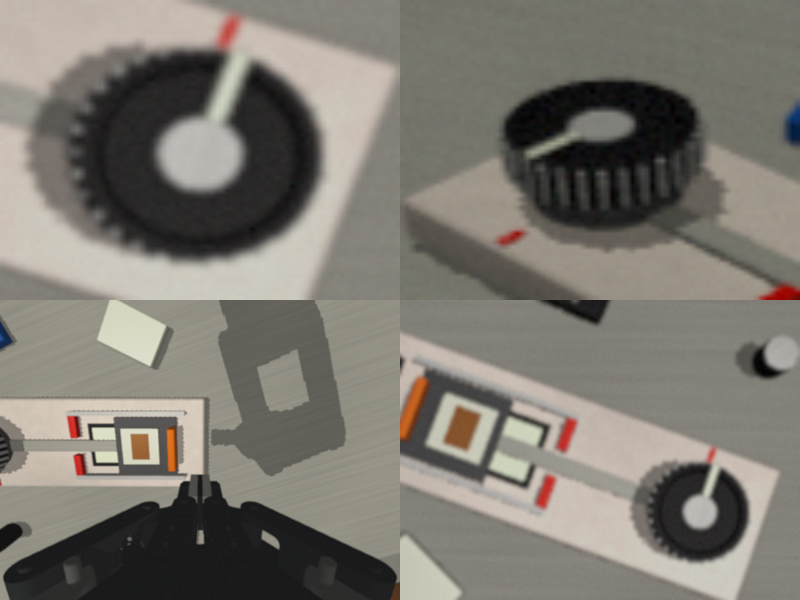

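>>> drive_tool --rows '[[[-3, 0, 30], [0, 0, 0], -1], [[-3, 0, 60], [0, 0, 0], -1], [[-3, 0, 90], [0, 0, 0], -1], [[-3, 0, 115], [0, 0, 0], -1], [[-3, 0, 127], [0, 0, 0], -1], [[-3, 0, 130], [0, 0, 0], -1], [[-3, -6, 130], [0, 0, 0], -1], [[-3, -12, 130], [0, 0, 0], -1]]'

```text
clock: 17.83
eef_pos: [0.6308, 0.1758, 0.052]
tcp_rot: [0.001, 0.162, 0.987, 0.0]
contact_force: [-0.9, -0.1, -0.1]
finger_gap: 0.0
```

>>> drive_tool --rows '[[[0, -3, 0], [0, 0, 0], -1], [[0, -6, 0], [0, 0, 0], -1], [[0, -9, 0], [0, 0, 0], -1], [[0, -12, 0], [0, 0, 0], -1], [[0, -16, 0], [0, 0, 0], -1], [[0, -20, 0], [0, 0, 0], -1], [[0, -20, 0], [0, 0, 0], -1]]'

```text
clock: 18.42
eef_pos: [0.6231, 0.1562, 0.0505]
tcp_rot: [-0.0, 0.163, 0.987, -0.0]
contact_force: [0.3, -0.5, 0.0]
finger_gap: 0.002
```

```bash
python3 st.py
```

```text
18.4167 [  0.4 267.7] [ 0.4 -0.4] 0.0 0.0505
top [-2.2, 136.8, 22.0]
scene [-18.1, 83.6, 24.0]
```

>>> drive_tool --rows '[[[0, -4, 0], [0, 0, 0], -1], [[0, -8, 0], [0, 0, 0], -1], [[0, -12, 0], [0, 0, 0], -1], [[0, -16, 0], [0, 0, 0], -1], [[0, -20, 0], [0, 0, 0], -1], [[0, -24, 0], [0, 0, 0], -1], [[0, -28, 0], [0, 0, 0], -1], [[0, -31, 0], [0, 0, 0], -1]]'

```text
clock: 19.18
eef_pos: [0.6129, 0.127, 0.0502]
tcp_rot: [-0.0, 0.163, 0.987, -0.0]
contact_force: [-0.0, 1.7, 0.2]
finger_gap: -0.002
```

>>> drive_tool --rows '[[[0, -2, 0], [0, 0, 0], -1], [[0, -4, 0], [0, 0, 0], -1], [[0, -4, 0], [0, 0, 0], -1]]'

```text
clock: 19.43
eef_pos: [0.6121, 0.1232, 0.0505]
tcp_rot: [0.0, 0.163, 0.987, -0.0]
contact_force: [-0.6, 0.0, 0.9]
finger_gap: 0.0
```

>>> drive_tool --rows '[[[0, -2, 0], [0, 0, 0], -1], [[0, -3, 0], [0, 0, 0], -1], [[0, -3, 0], [0, 0, 0], -1]]'

```text
clock: 19.68
eef_pos: [0.6116, 0.1216, 0.0506]
tcp_rot: [0.001, 0.163, 0.987, 0.001]
contact_force: [2.0, 5.1, -1.4]
finger_gap: -0.001
```

```bash
python3 st.py
```

```text
19.6833 [  0.5 231.2] [0.3 5.5] -1.4 0.0506
top [-2.3, 139.2, 22.0]
scene [-18.2, 83.4, 24.0]
```

>>> drive_tool --rows '[[[0, -1, 0], [0, 0, 0], -1], [[0, -2, 0], [0, 0, 0], -1], [[0, -2, 0], [0, 0, 0], -1], [[0, -2, 0], [0, 0, 0], -1]]'

```text
clock: 20.12
eef_pos: [0.6115, 0.1213, 0.0507]
tcp_rot: [0.001, 0.163, 0.987, 0.002]
contact_force: [5.1, 12.1, -4.0]
finger_gap: -0.003
```

```bash
python3 st.py;python3 -c "
from h import *
p=viewer.capture('top');q=viewer.capture('scene')
cv2.imwrite('pics/c9.png',np.hstack([cv2.resize(p['img'][140:230,210:320],(400,330)),cv2.resize(q['img'][200:290,240:350],(400,330))]))"
```

```text
20.1167 [  0.5 231. ] [ 1.  13.1] -4.0 0.0507
top [-2.3, 138.9, 22.0]
scene [-18.2, 83.2, 24.0]
```

View pics/c9.png

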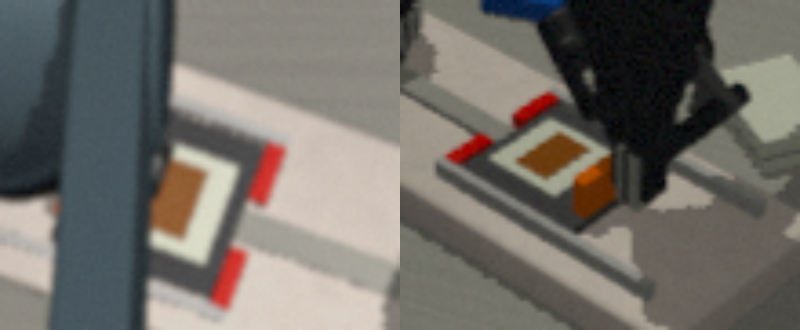

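Both views show the carrier flush against the red stops. The force rose to 13 N while the position stayed put, so it is fully home. I'll draw clear now.

>>> drive_tool --rows '[[[0, 5, 0], [0, 0, 0], -1], [[0, 18, 0], [0, 0, 0], -1], [[0, 35, 0], [0, 0, 0], -1], [[0, 50, -10], [0, 0, 0], -1], [[0, 60, -40], [0, 0, 0], -1], [[0, 70, -75], [0, 0, 0], -1], [[0, 90, -110], [0, 0, 0], -1], [[0, 110, -140], [0, 0, 0], -1]]'

```text
clock: 20.98
eef_pos: [0.6464, 0.2237, 0.1931]
tcp_rot: [0.001, 0.163, 0.987, -0.0]
contact_force: [1.1, -0.1, 0.5]
finger_gap: 0.001
```

>>> drive_tool --rows '[[[10, 30, -10], [0, 0, 0], -1], [[20, 60, -20], [0, 0, 0], -1], [[20, 90, -20], [0, 0, 0], -1], [[20, 90, -20], [0, 0, 0], -1], [[20, 90, -20], [0, 0, 0], -1]]'

```text
clock: 21.4
eef_pos: [0.6554, 0.3166, 0.2101]
tcp_rot: [0.0, 0.161, 0.987, -0.0]
contact_force: [0.1, 0.3, -0.4]
finger_gap: -0.001
```

```bash
python3 st.py;python3 -c "
from h import *
p=viewer.capture('top');q=viewer.capture('scene')
print(ringang(p,.072),ringang(q,.072))
for n in ['remote','slide_case','canister','card_case']: print(n,[world(q,a['centre']).round(3) for a in models.find_in(n,q)[:2]],[world(p,a['centre']).round(3) for a in models.find_in(n,p)[:1]])
cv2.imwrite('pics/c10.png',np.hstack([cv2.resize(p['img'][90:310,170:450],(400,314)),cv2.resize(q['img'][180:330,150:350],(400,314))]))"
```

```text
21.4 [-20.4 430.1] [-0.   0.4] -0.4 0.2101
top [-2.2, 111.4, 21.0]
scene [-18.3, 82.5, 24.0]
(np.float64(-0.07011792745000502), np.float64(111.5), np.int64(21)) (np.float64(-2.2029981797189246), np.float64(101.625), np.int64(23))
remote [array([0.77 , 0.064, 0.021])] [array([0.759, 0.052, 0.016])]
slide_case [array([0.482, 0.159, 0.028])] [array([0.468, 0.153, 0.027])]
canister [array([ 0.691, -0.166,  0.034])] [array([ 0.676, -0.168,  0.047])]
card_case [array([ 0.412, -0.036,  0.015])] [array([ 0.405, -0.041,  0.013])]
```

View pics/c10.png

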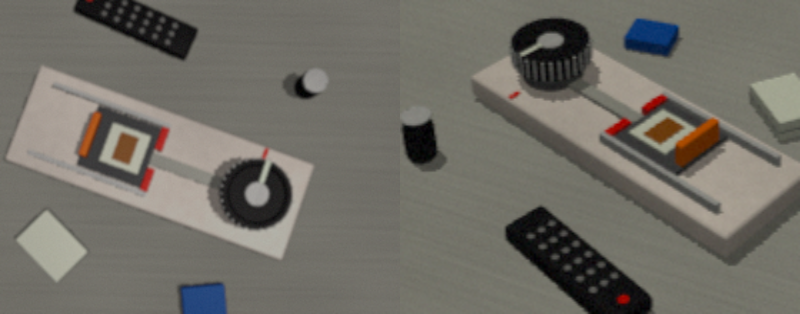

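The carrier touches both stops, the mark is back at the tick after two turns, and the loose things have not moved. I'm handing in.

```bash
python3 -c "
from bench import arm
print(arm.job_done())"
```

```text
the job is handed in; nothing more can be done
None
```

I rolled the shut fingertip anticlockwise round the ring's rim for two full turns. I then pushed the orange tab until the carrier met the red stops, drew the hand clear and handed the job in at about 21 s.

- **Ring:** the white mark is back at the red tick, reading −0.1° in the top camera and −2.2° in the scene camera, so about 719° in all. I followed the count step by step. In some steps the arm hid the mark, and there the two cameras differed by up to about 20° or showed nothing. The first stretch ended about 30° short, so I finished it with one more short stroke.
- **Carrier:** both cameras show the plate flush against the red stops. The push force rose from 5 to 13 N while the finger stayed put.
- **Forces:** pushing was mostly 1–13 N. It reached about 18 N and then 23 N on the ring's rim in the first turn, because the finger's size and the ring's centre were slightly off from my estimate; I corrected the path after that.
- **Loose things:** all four show within a few mm of their first positions, within the networks' accuracy. The exception is the canister's top-camera reading: the first one was a misdetection, so only the scene camera confirms it.
- **Pictures:** I viewed 11, one past the budget.

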